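# Set press punches over for refitting, in reverse order

## Robot

A 6-joint arm with a two-finger parallel gripper is mounted at the origin on a cart in front of the work surface, level with it; the furniture and walls round the work are solid. World frame = base frame: x ahead of the robot, y to its left, z up, the work surface at z = 0. Lengths are in mm, angles in rad, forces in N, time in s.
With the tool pointing down it reaches from about 350 to 975 mm from the base axis. Payload 4.9 kg.
Tool frame: the origin (TCP) lies at the very end of the fingers, on their centre line; the grasp point (between the pads) lies 19 mm behind it (env.tcp_to_grasp is the distance from the TCP to the grasp point, in mm); z points along the fingers, x is the direction in which the jaws open and shut, and the axes are right-handed (so a half turn about z gives the same grasp; the last joint's range is limited). The gripper opens to 85 mm and grips with 20 to 120 N. Pads are 22 mm wide; open, the fingers measure 114 mm over their backs; the gripper's body (76 mm by 85 mm) begins 54 mm behind the grasp point. The pads swing forward as they close: fully open they stand 13 mm farther back than shut.
Start: joints at [1.192, 0.053, 1.613, -0, 1.476, -0.119], TCP at [160.545, 604.009, 231.304] pointing down, gripper open.
Joint ranges: [-3.01, 3.01], [-1.01, 2.22], [0.06, 2.58], [-1.02, 4.17], [0.09, 2.62], [-3.14, 3.14]. Speed limits (rad/s): [2.57, 2.57, 3.14, 3.14, 3.14, 3.14].

## Interface

Orientations are given as [roll, pitch, yaw] about the fixed x, y, z axes, in that order (R = Rz(yaw) Ry(pitch) Rx(roll)).
In Python, from workcell import env gives the robot as it stands.
- The arm moves only by the tool servo_tool, never from a script. Its argument "motion" is a list of rows, each an object of numbers: "dx", "dy", "dz": the shift along the tool's x, y, z in mm; "spin": the turn about the tool's z in rad; "claw": the opening, from 0 (shut) to 1 (fully open). A call has 1 to 5 rows; each row shifts and turns the commanded pose from where the row before left it, along the tool's axes as they then stand; what a row does not reach is not made up. A row lasts 1/10 s, in which the tool goes at most 50 mm and 8.59 degrees, less where a joint would pass 70% of its speed; a pose out of reach is approached as far as the arm can. A call is refused whole if a number of a shift passes 50 or a number of a turn 0.15, either way. A call with a gripper value outside its range is refused whole. The fingers move at their own pace and stop on an object; the grip force is fixed at half the most. Time passes only in rows, so rows that do not move let the fingers close. It gives the time, the measured TCP pose, the force and the opening at its end, in the units of the state.
- env.state(): the state, without advancing time (a new reading comes with each control period).
- env.get_image(name): name is "side" or "top"; returns a dict with "frame" (480x640x3 uint8, red, green, blue), "mtx" (3x3 intrinsics, pixels), "cam_to_world" (4x4, takes a point from camera to world coordinates). Camera axes: x right, y down, z forward; pixel columns grow to the right and rows downward; lengths in mm; the calibration is good to about 2 mm. A picture is of the moment at which its call begins. There is no depth.
- env.finish_job(): hands the job in, once; it reports no verdict.
Trained networks look in the newest picture that a camera, given by its name, has taken for a name from the list of things; names that differ only in an ending like _2 or _b are one class to them, and where a whole thing is asked for, a point or a joint stands for the part that bears it (a point fixed in the world has none). Each returns a list of dicts, best first, with "score" (0 to 1); they miss things now and then, are a little off and sometimes report something else, mostly with a low value. They report only what shows in the picture. A call takes as long as a camera call. They do not tell look-alikes from the thing itself.
- env.search_frame(camera, target): "rect" ([left, top, width, height] in pixels, round what is visible of it).
- env.masks_of(camera, target): "region" (480x640 bool, what is visible of it) and "rect" ([left, top, width, height] in pixels, round what is visible of it).
- env.mark_of(camera, target): "position" ([column, row] in pixels: a listed point, or the origin of a listed thing).
The state is a dict: "time_s": time; "joint_pos": joint angles; "joint_velocities": joint speeds; "joint_efforts": joint torques, N m; "position": TCP position; "tcp_rot": TCP orientation; "ft_force": force on the tool from outside, world axes, zero at the start; "wrist_torque": the same for the moment, N m; "finger_gap": finger opening in mm.
Only numpy, scipy, OpenCV 4.12 (cv2) and the standard library are available. Lean on these libraries where they do the work, as an engineer would, in place of code of your own. Each camera call takes 0.05 s, during which the arm holds its last target. There are 200 camera calls.

## Task

The four punches of the press tool stand in the strip-down rack in the order in which they came out, the first one out nearest that rack's black knob. Set them over into the empty loading rack in reverse order for refitting: the last one out in the pot nearest the loading rack's knob, and so on until the first one out is farthest from it. Seat each one fully home in its pot, and on the way do not tip any over or stand it on the bench.

Things in the scene. Friction and masses are not known exactly. Their poses are not given: they have to be found in the camera images.
- punch_blade: loose steel press punch, 86 mm tall, under 0.25 kg, shank down: shank 15 mm thick, 32 mm long, tapered tip; dark collar 34 mm wide at 32 to 37 mm; round body 24 mm wide at 37 to 67 mm (grip here, fingers across the row); nose: a flat chisel blade 7 x 21 mm standing on edge. Origin: centre of the shank's tip, z up; home in a pot it is 18 mm above the bench. Starts in pot_a.
- punch_dome: loose steel press punch, 86 mm tall, under 0.25 kg, shank down: shank 15 mm thick, 32 mm long, tapered tip; dark collar 34 mm wide at 32 to 37 mm; round body 24 mm wide at 37 to 67 mm (grip here, fingers across the row); nose: a plain rounded dome 17 mm across. Origin: centre of the shank's tip, z up; home in a pot it is 18 mm above the bench. Starts in pot_b.
- punch_pin: loose steel press punch, 86 mm tall, under 0.25 kg, shank down: shank 15 mm thick, 32 mm long, tapered tip; dark collar 34 mm wide at 32 to 37 mm; round body 24 mm wide at 37 to 67 mm (grip here, fingers across the row); nose: a short cone that carries a pin 8 mm thick. Origin: centre of the shank's tip, z up; home in a pot it is 18 mm above the bench. Starts in pot_c.
- punch_crown: loose steel press punch, 86 mm tall, under 0.25 kg, shank down: shank 15 mm thick, 32 mm long, tapered tip; dark collar 34 mm wide at 32 to 37 mm; round body 24 mm wide at 37 to 67 mm (grip here, fingers across the row); nose: a 21 mm square crown of four prongs with a cross slot between them. Origin: centre of the shank's tip, z up; home in a pot it is 18 mm above the bench. Starts in pot_d.
- pot_a: one of four like white plastic pots fixed on the strip-down rack: 38 mm tall, 36 mm wide at the rim, bore 20 mm opening to 28 mm at the rim. Holds punch_blade at the start, at any of the rack's four places. Origin: centre of its underside, 12 mm above the bench; z up.
- pot_b: one of four like white plastic pots fixed on the strip-down rack: 38 mm tall, 36 mm wide at the rim, bore 20 mm opening to 28 mm at the rim. Holds punch_dome at the start, at any of the rack's four places. Origin: centre of its underside, 12 mm above the bench; z up.
- pot_c: one of four like white plastic pots fixed on the strip-down rack: 38 mm tall, 36 mm wide at the rim, bore 20 mm opening to 28 mm at the rim. Holds punch_pin at the start, at any of the rack's four places. Origin: centre of its underside, 12 mm above the bench; z up.
- pot_d: one of four like white plastic pots fixed on the strip-down rack: 38 mm tall, 36 mm wide at the rim, bore 20 mm opening to 28 mm at the rim. Holds punch_crown at the start, at any of the rack's four places. Origin: centre of its underside, 12 mm above the bench; z up.
- strip_rack: strip-down rack (the full one): fixed aluminium rail 34 x 199 x 12 mm with a black knob (25 mm wide, top at 39 mm) at one end, in any direction. Origin: middle of its underside, on the bench; y along it toward the knob (at y = +86.5 mm), z up. Pot axes at x = 0 and, from the knob, y = +53.5, +9.5, -34.5, -78.5 mm. Carries pot_a to pot_d in any order.
- loading_rack: loading rack (the empty one): fixed aluminium rail 34 x 199 x 12 mm with a black knob (25 mm wide, top at 39 mm) at one end, in any direction. Origin: middle of its underside, on the bench; y along it toward the knob (at y = +86.5 mm), z up. Pot axes at x = 0 and, from the knob, y = +53.5, +9.5, -34.5, -78.5 mm. Its four pots are part of it, like pot_a: rim 50 mm above the bench.
Mind the look-alikes: they are no part of the job. Leave any green or purple look-alike of the punch_pin alone.

How it is judged (in metres and radians):
At the end, for the whole second after the job is handed in: All four stand in the loading rack in reverse order (first from the one knob is fourth from the other, and so on): each within 8 mm of its pot's axis along and across the rail, tip 12 to 22.5 mm above the bench (home is 18), within 0.12 rad of upright, released and at rest (((y of pot_a in the frame of strip_rack between 0.0435 and 0.0635 m and y of punch_blade in the frame of loading_rack between -0.0865 and -0.0705 m) or (y of pot_a in the frame of strip_rack between -0.0005 and 0.0195 m and y of punch_blade in the frame of loading_rack between -0.0425 and -0.0265 m) or (y of pot_a in the frame of strip_rack between -0.0445 and -0.0245 m and y of punch_blade in the frame of loading_rack between 0.0015 and 0.0175 m) or (y of pot_a in the frame of strip_rack between -0.0885 and -0.0685 m and y of punch_blade in the frame of loading_rack between 0.0455 and 0.0615 m)) and x of punch_blade in the frame of loading_rack between -0.008 and 0.008 m and height (world z) of punch_blade between 0.012 and 0.0225 m and angle between each of punch_blade, punch_dome, punch_pin, punch_crown's own z axis and vertical below 0.12 rad and linear speed of each of punch_blade, punch_dome, punch_pin, punch_crown below 0.02 m/s and ((y of pot_b in the frame of strip_rack between 0.0435 and 0.0635 m and y of punch_dome in the frame of loading_rack between -0.0865 and -0.0705 m) or (y of pot_b in the frame of strip_rack between -0.0005 and 0.0195 m and y of punch_dome in the frame of loading_rack between -0.0425 and -0.0265 m) or (y of pot_b in the frame of strip_rack between -0.0445 and -0.0245 m and y of punch_dome in the frame of loading_rack between 0.0015 and 0.0175 m) or (y of pot_b in the frame of strip_rack between -0.0885 and -0.0685 m and y of punch_dome in the frame of loading_rack between 0.0455 and 0.0615 m)) and x of punch_dome in the frame of loading_rack between -0.008 and 0.008 m and height (world z) of punch_dome between 0.012 and 0.0225 m and ((y of pot_c in the frame of strip_rack between 0.0435 and 0.0635 m and y of punch_pin in the frame of loading_rack between -0.0865 and -0.0705 m) or (y of pot_c in the frame of strip_rack between -0.0005 and 0.0195 m and y of punch_pin in the frame of loading_rack between -0.0425 and -0.0265 m) or (y of pot_c in the frame of strip_rack between -0.0445 and -0.0245 m and y of punch_pin in the frame of loading_rack between 0.0015 and 0.0175 m) or (y of pot_c in the frame of strip_rack between -0.0885 and -0.0685 m and y of punch_pin in the frame of loading_rack between 0.0455 and 0.0615 m)) and x of punch_pin in the frame of loading_rack between -0.008 and 0.008 m and height (world z) of punch_pin between 0.012 and 0.0225 m and ((y of pot_d in the frame of strip_rack between 0.0435 and 0.0635 m and y of punch_crown in the frame of loading_rack between -0.0865 and -0.0705 m) or (y of pot_d in the frame of strip_rack between -0.0005 and 0.0195 m and y of punch_crown in the frame of loading_rack between -0.0425 and -0.0265 m) or (y of pot_d in the frame of strip_rack between -0.0445 and -0.0245 m and y of punch_crown in the frame of loading_rack between 0.0015 and 0.0175 m) or (y of pot_d in the frame of strip_rack between -0.0885 and -0.0685 m and y of punch_crown in the frame of loading_rack between 0.0455 and 0.0615 m)) and x of punch_crown in the frame of loading_rack between -0.008 and 0.008 m and height (world z) of punch_crown between 0.012 and 0.0225 m); the robot touches nothing.
It fails at once if a punch is tipped over (more than 0.7 rad) or stood on the bench (angle between any of punch_blade, punch_dome, punch_pin, punch_crown's own z axis and vertical above 0.7 rad or height (world z) of any of punch_blade, punch_dome, punch_pin, punch_crown below 0.006 m).
It also fails if it takes over 112 s, if anything falls off the work surface, if the arm or the gripper's body presses on something with over 40 N, if the wrist force passes 120 N, or if a joint passes its speed limit or range.

## Working session

There is one attempt and no reset: what is moved stays moved. The work goes in short steps, Python scripts to look and compute and a tool call to move; the robot and the scene stay as the last step left them, time stands still between calls to the robot, and variables do not carry over. Pictures are saved under pics/ and viewed, about 12 in all and at most 16, crops included, and the job is handed in when it is done.

Besides the shell and the picture viewer there is one more tool, called after "Emit:" by a JSON object that holds its "name" and its "arguments", one argument or row to a line. servo_tool: Moves the arm, as the interface text tells. Its arguments: {"type":"object","properties":{"motion":{"type":"array"}},"required":["motion"]}

```bash
mkdir -p pics
cat > h.py <<'E'
from workcell import env
import numpy as np, cv2
def proj(im,P):
    T=np.linalg.inv(im["cam_to_world"]); p=T[:3,:3]@np.asarray(P,float)+T[:3,3]; q=im["mtx"]@p; return q[:2]/q[2]
def ray(im,uv):
    M=im["cam_to_world"]; d=M[:3,:3]@np.linalg.inv(im["mtx"])@np.array([uv[0],uv[1],1.]); return M[:3,3],d
def atz(im,uv,z):
    o,d=ray(im,uv); return o+d*(z-o[2])/d[2]
def tri(a,ua,b,ub):
    o1,d1=ray(a,ua);o2,d2=ray(b,ub)
    s=np.linalg.lstsq(np.c_[d1,-d2],o2-o1,rcond=None)[0]
    p,q=o1+s[0]*d1,o2+s[1]*d2; return (p+q)/2,np.linalg.norm(p-q)
E
python3 - <<'E'
from h import *
print(env.state(), env.tcp_to_grasp)
for c in("top","side"):
    im=env.get_image(c); np.savez(f"{c}0.npz",**im); cv2.imwrite(f"pics/{c}0.png",im["frame"][...,::-1])
    print(c,im["mtx"].tolist(),np.round(im["cam_to_world"],3).tolist())
    for t in["punch_blade","punch_dome","punch_pin","punch_crown","pot_a","strip_rack","loading_rack"]:
        print(t,[(np.round(r["position"]).tolist(),round(r["score"],2)) for r in env.mark_of(c,t)],[(np.round(r["rect"]).tolist(),round(r["score"],2)) for r in env.search_frame(c,t)])
E
```

```text
{'time_s': 0.0, 'joint_pos': array([ 1.19198058e+00,  5.33923943e-02,  1.61431590e+00,  1.65077394e-05,
        1.47602078e+00, -1.18995335e-01]), 'joint_velocities': array([ 0.00053786,  0.0012846 , -0.00098895,  0.00106862, -0.0004824 ,
       -0.00042288]), 'joint_efforts': array([ 1.78074210e-03, -3.93674862e+01, -3.70183432e+01,  1.80771185e-04,
        7.08942898e-03,  1.32829027e-05]), 'position': array([160.32156428, 603.42764998, 230.02792497]), 'tcp_rot': array([-3.14132271e+00,  2.11936347e-03,  1.31097462e+00]), 'ft_force': array([-0.02622828, -0.12981666,  0.54102526]), 'wrist_torque': array([0.01449298, 0.03298997, 0.01229998]), 'finger_gap': 85.28656006453944} 18.700000000000003
top [[450.72304488794134, 0.0, 323.9655829214703], [0.0, 450.72304488794134, 249.83297814217127], [0.0, 0.0, 1.0]] [[0.01, -0.981, 0.194, 421.239], [-1.0, -0.013, -0.013, -85.861], [0.015, -0.194, -0.981, 875.831], [0.0, 0.0, 0.0, 1.0]]
punch_blade [([371.0, 244.0], 0.82), ([367.0, 267.0], 0.2)] [([366.0, 230.0, 16.0, 24.0], 0.68)]
punch_dome [([371.0, 246.0], 0.63), ([354.0, 313.0], 0.49)] [([
[... 1394 characters left out ...]
), ([283.0, 284.0], 0.75)] [([270.0, 240.0, 26.0, 31.0], 0.84), ([294.0, 219.0, 17.0, 43.0], 0.83), ([304.0, 279.0, 24.0, 42.0], 0.62), ([305.0, 313.0, 23.0, 51.0], 0.62), ([382.0, 232.0, 19.0, 49.0], 0.6)]
punch_crown [([310.0, 283.0], 0.95)] [([302.0, 237.0, 22.0, 39.0], 0.57)]
pot_a [([339.0, 290.0], 0.8), ([257.0, 286.0], 0.74), ([283.0, 283.0], 0.73), ([313.0, 286.0], 0.51), ([283.0, 283.0], 0.22)] [([250.0, 269.0, 16.0, 22.0], 0.74), ([302.0, 271.0, 22.0, 24.0], 0.69), ([274.0, 269.0, 19.0, 28.0], 0.68), ([328.0, 270.0, 24.0, 25.0], 0.56)]
strip_rack [([303.0, 295.0], 0.75)] [([246.0, 276.0, 122.0, 27.0], 0.77)]
loading_rack [([279.0, 222.0], 0.68)] [([270.0, 183.0, 28.0, 63.0], 0.67)]
```

Run:
```python
import cv2
a=cv2.imread("pics/top0.png")[160:340,170:480]; cv2.imwrite("pics/top0c.png",cv2.resize(a,None,fx=2.5,fy=2.5,interpolation=cv2.INTER_CUBIC))
a=cv2.imread("pics/side0.png")[170:380,220:420]; cv2.imwrite("pics/side0c.png",cv2.resize(a,None,fx=2.8,fy=2.8,interpolation=cv2.INTER_CUBIC))
```

```text
(no output)
```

View pics/top0.png

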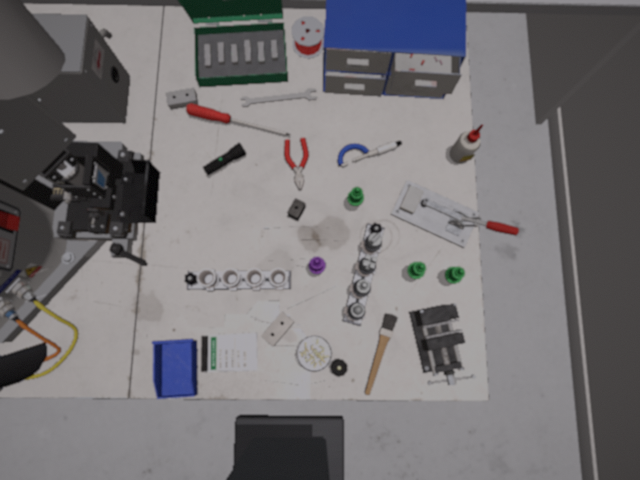

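View pics/top0c.png

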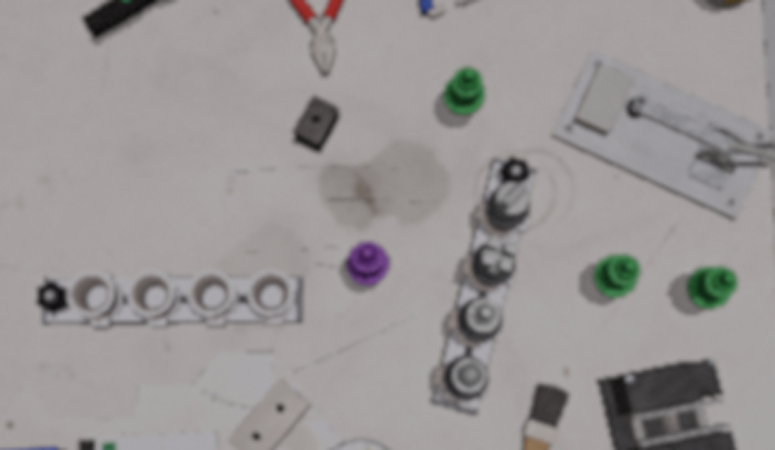

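View pics/side0c.png

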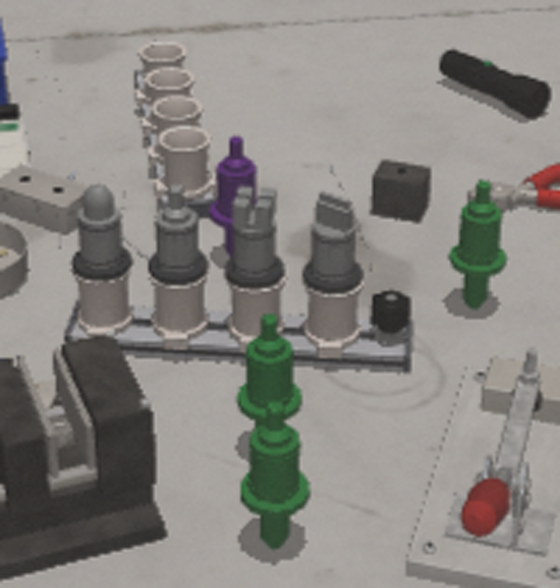

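View pics/side0.png

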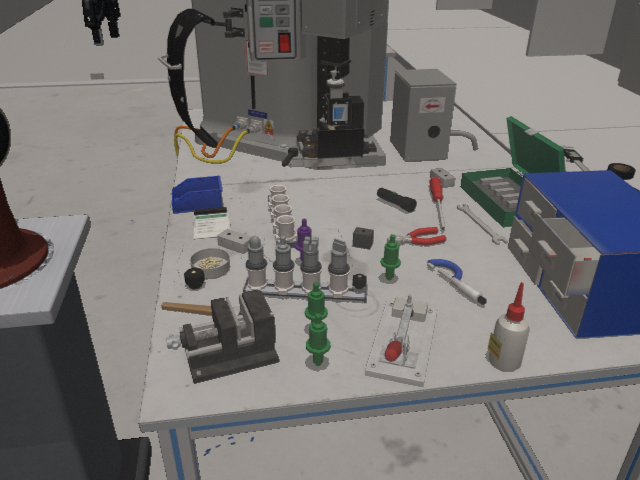

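The top view shows loading-rack pots at about (208, 232, 255, 278; row 277), with the knob at (191,278). The strip rack runs from its knob at (376,228) down to (356,310). From the strip knob the order is blade, crown, pin, dome.

Possible mix-ups for the pin, all to be left alone:
- purple at (317,265)
- green at (356,197)
- green at (417,270)
- green at (455,274)

The grey pin stands in the third place at (363,285), and the side crop confirms it.

```bash
cat > fit.py <<'E'
from h import *
from scipy.optimize import least_squares
T=dict(np.load("top0.npz"));S=dict(np.load("side0.npz"))
t=lambda x,y:(x/2.5+170-.3,y/2.5+160-.3); s=lambda x,y:(x/2.8+220-.3,y/2.8+170-.3)
Y=[86.5,53.5,9.5,-34.5,-78.5]
def P(p,y,z): return [p[0]-np.sin(p[2])*y,p[1]+np.cos(p[2])*y,z]
load=[(T,t(*c),Y[i],z) for i,c,z in[(0,(52,294),39),(1,(95,293),50),(2,(153,294),50),(3,(213,294),50),(4,(271,294),50)]]+[(S,s(*c),Y[i],50) for i,c in[(1,(163,50)),(2,(169,80)),(3,(177,112)),(4,(185,144))]]
strip=[(T,t(*c),Y[i],z) for i,c,z in[(0,(515,169),39),(3,(483,312),104),(4,(466,372),104)]]+[(S,s(*c),Y[i],z) for i,c,z in[(0,(391,297),39),(2,(254,194),104),(3,(176,189),104),(4,(98,187),104)]]
if __name__=="__main__":
  for n,o,x0 in(("load",load,[360,0,0]),("strip",strip,[370,-170,-1.4])):
    for lab,sel in(("both",o),("top",[q for q in o if q[0] is T]),("side",[q for q in o if q[0] is S])):
        f=least_squares(lambda p:np.concatenate([proj(im,P(p,y,z))-uv for im,uv,y,z in sel]),x0)
        print(n,lab,f.x.round(3),f.fun.round(1).reshape(-1,2).tolist())
        if lab=="both":
            for y in Y: print(np.round(P(f.x,y,0)[:2],1))
    # independent height by two views
  for i,j in((1,5),(4,8)): print("rim z",tri(T,load[i][1],S,load[j][1]))
  for i,j in((1,5),(2,6)): print("nose z",tri(T,strip[i][1],S,strip[j][1]))
E
python3 fit.py
```

```text
load both [5.31827e+02 6.28600e+01 9.00000e-03] [[0.7, 0.2], [-0.1, -0.1], [0.7, -0.4], [0.7, -0.4], [1.4, -0.3], [-0.3, -0.4], [-0.1, -1.5], [-0.5, -2.5], [-0.8, -2.9]]
[531.1 149.4]
[531.4 116.4]
[531.7  72.4]
[532.1  28.4]
[532.5 -15.6]
load top [5.31399e+02 6.41300e+01 3.00000e-03] [[0.1, 0.2], [-0.8, -0.1], [0.0, -0.3], [-0.0, -0.0], [0.7, 0.2]]
load side [5.31783e+02 5.49080e+01 1.40000e-02] [[-0.1, 1.3], [0.2, 0.4], [-0.0, -0.6], [-0.1, -0.8]]
strip both [ 547.725 -175.836   -1.834] [[1.3, 0.4], [1.7, -0.3], [2.0, 0.5], [-0.0, -0.9], [0.4, -2.3], [-0.1, -2.2], [-0.3, -3.1]]
[ 631.2 -198.3]
[ 599.4 -189.8]
[ 556.9 -178.3]
[ 514.4 -166.9]
[ 471.9 -155.4]
strip top [ 548.047 -172.976   -1.838] [[-0.0, 0.3], [-0.1, -0.5], [0.1, 0.2]]
strip side [ 547.117 -181.904   -1.8  ] [[0.5, 0.2], [0.6, -0.4], [-0.2, 0.2], [-0.8, -0.2]]
rim z (array([531.5781794 , 116.48819612,  48.88052737]), np.float64(0.5790088998856602))
rim z (array([533.52884818, -12.35096582,  42.03804606]), np.float64(1.0603858888545545))
nose z (array([ 514.59364346, -164.51336036,   98.69215359]), np.float64(0.04920092309099494))
nose z (array([ 472.71203857, -152.70132028,   96.84932558]), np.float64(0.991136302512138))
```

Emit:
{"name": "servo_tool", "arguments": {
  "motion": [
    {"dx": -27.6, "dy": 29.3, "claw": 1},
    {"dx": -27.6, "dy": 29.3, "claw": 1},
    {"dx": -27.6, "dy": 29.3, "claw": 1},
    {"dx": -27.6, "dy": 29.3, "claw": 1},
    {"dx": -27.6, "dy": 29.3, "claw": 1}
  ]
}}

```text
invalid input at $.motion[0]: expected keys dx, dy, dz, spin, claw
```

Emit:
{"name": "servo_tool", "arguments": {
  "motion": [
    {"dx": -27.6, "dy": 29.3, "claw": 1},
    {"dx": -27.6, "dy": 29.3, "claw": 1},
    {"dx": -27.6, "dy": 29.3, "claw": 1},
    {"dx": -35.9, "dy": 21.8, "claw": 1},
    {"dx": -35.9, "dy": 21.8, "claw": 1}
  ]
}}

```text
invalid input at $.motion[0]: expected keys dx, dy, dz, spin, claw
```

Emit:
{"name": "servo_tool", "arguments": {
  "motion": [
    {"dx": -35.9, "dy": 21.8, "claw": 1},
    {"dx": -35.9, "dy": 21.8, "claw": 1},
    {"dx": -35.9, "dy": 21.8, "claw": 1},
    {"dx": -35.9, "dy": 21.8, "claw": 1},
    {"dx": -35.9, "dy": 21.8, "claw": 1}
  ]
}}

```text
invalid input at $.motion[0]: expected keys dx, dy, dz, spin, claw
```

Emit:
{"name": "servo_tool", "arguments": {
  "motion": [
    {"dx": -35.9, "dy": 21.8, "claw": 1},
    {"dx": -35.9, "dy": 21.8, "claw": 1},
    {"dx": -35.9, "dy": 21.8, "claw": 1},
    {"dx": -35.9, "dy": 21.8, "claw": 1},
    {"dx": -35.9, "dy": 21.8, "claw": 1}
  ]
}}

```text
invalid input at $.motion[0]: expected keys dx, dy, dz, spin, claw
```

Emit:
{"name": "servo_tool", "arguments": {
  "motion": [
    {"dz": 25, "claw": 1},
    {"dz": 25, "claw": 1},
    {"dz": 20, "claw": 1},
    {"claw": 1},
    {"claw": 1}
  ]
}}

```text
invalid input at $.motion[0]: expected keys dx, dy, dz, spin, claw
```

Emit:
{"name": "servo_tool", "arguments": {
  "motion": [
    {"dx": -27.6, "dy": 29.3, "dz": 0, "spin": 0, "claw": 1},
    {"dx": -27.6, "dy": 29.3, "dz": 0, "spin": 0, "claw": 1},
    {"dx": -27.6, "dy": 29.3, "dz": 0, "spin": 0, "claw": 1},
    {"dx": -27.6, "dy": 29.3, "dz": 0, "spin": 0, "claw": 1},
    {"dx": -27.6, "dy": 29.3, "dz": 0, "spin": 0, "claw": 1}
  ]
}}

```text
time_s: 2.0
position: [267.2, 431.7, 231.4]
tcp_rot: [3.141, -0.0, 1.311]
ft_force: [-0.2, 0.0, -0.3]
finger_gap: 85.5
```

Emit:
{"name": "servo_tool", "arguments": {
  "motion": [
    {"dx": -27.6, "dy": 29.3, "dz": 0, "spin": 0, "claw": 1},
    {"dx": -27.6, "dy": 29.3, "dz": 0, "spin": 0, "claw": 1},
    {"dx": -27.6, "dy": 29.3, "dz": 0, "spin": 0, "claw": 1},
    {"dx": -35.9, "dy": 21.8, "dz": 0, "spin": 0, "claw": 1},
    {"dx": -35.9, "dy": 21.8, "dz": 0, "spin": 0, "claw": 1}
  ]
}}

```text
time_s: 2.5
position: [354.4, 248.3, 231.5]
tcp_rot: [3.141, -0.0, 1.311]
ft_force: [0.5, 0.7, -0.1]
finger_gap: 85.3
```

Emit:
{"name": "servo_tool", "arguments": {
  "motion": [
    {"dx": -35.9, "dy": 21.8, "dz": 0, "spin": 0, "claw": 1},
    {"dx": -35.9, "dy": 21.8, "dz": 0, "spin": 0, "claw": 1},
    {"dx": -35.9, "dy": 21.8, "dz": 0, "spin": 0, "claw": 1},
    {"dx": -35.9, "dy": 21.8, "dz": 0, "spin": 0, "claw": 1},
    {"dx": -35.9, "dy": 21.8, "dz": 0, "spin": 0, "claw": 1}
  ]
}}

```text
time_s: 3.0
position: [413.5, 46.6, 231.7]
tcp_rot: [3.14, -0.0, 1.311]
ft_force: [1.0, -0.5, 0.2]
finger_gap: 85.2
```

Emit:
{"name": "servo_tool", "arguments": {
  "motion": [
    {"dx": -35.9, "dy": 21.8, "dz": 0, "spin": 0, "claw": 1},
    {"dx": -35.9, "dy": 21.8, "dz": 0, "spin": 0, "claw": 1},
    {"dx": -35.9, "dy": 21.8, "dz": 0, "spin": 0, "claw": 1},
    {"dx": -35.9, "dy": 21.8, "dz": 0, "spin": 0, "claw": 1},
    {"dx": -35.9, "dy": 21.8, "dz": 0, "spin": 0, "claw": 1}
  ]
}}

```text
time_s: 3.5
position: [472.8, -155.0, 231.6]
tcp_rot: [3.141, -0.0, 1.311]
ft_force: [0.2, 0.3, -0.4]
finger_gap: 85.3
```

Emit:
{"name": "servo_tool", "arguments": {
  "motion": [
    {"dx": 0, "dy": 0, "dz": 25, "spin": 0, "claw": 1},
    {"dx": 0, "dy": 0, "dz": 25, "spin": 0, "claw": 1},
    {"dx": 0, "dy": 0, "dz": 20, "spin": 0, "claw": 1},
    {"dx": 0, "dy": 0, "dz": 0, "spin": 0, "claw": 1},
    {"dx": 0, "dy": 0, "dz": 0, "spin": 0, "claw": 1}
  ]
}}

```text
time_s: 4.0
position: [472.5, -153.1, 161.6]
tcp_rot: [-3.141, -0.0, 1.311]
ft_force: [0.7, 0.1, -0.2]
finger_gap: 85.6
```

Emit:
{"name": "servo_tool", "arguments": {
  "motion": [
    {"dx": 0, "dy": 0, "dz": 24, "spin": 0, "claw": 1},
    {"dx": 0, "dy": 0, "dz": 22, "spin": 0, "claw": 1},
    {"dx": 0, "dy": 0, "dz": 0, "spin": 0, "claw": 1}
  ]
}}

```text
time_s: 4.3
position: [471.5, -152.5, 114.0]
tcp_rot: [-3.138, -0.001, 1.311]
ft_force: [-0.6, 0.1, -1.2]
finger_gap: 86.0
```

```bash
cat > look.py <<'E'
from h import *; import sys
n=sys.argv[1]; st=env.state(); p=st["position"]; print(p.round(1),st["tcp_rot"].round(3),st["time_s"])
out=[]
for c in("top","side"):
    im=env.get_image(c); f=im["frame"][...,::-1].copy()
    q=np.array(eval(sys.argv[2]) if len(sys.argv)>2 else p,float)
    u=proj(im,q); x0=int(np.clip(u[0]-55,0,530)); y0=int(np.clip(u[1]-60,0,360))
    a=cv2.resize(f[y0:y0+120,x0:x0+110],None,fx=3.6,fy=3.6,interpolation=cv2.INTER_CUBIC)
    tu=(proj(im,p)-[x0,y0])*3.6; cv2.drawMarker(a,tuple(int(v) for v in tu),(0,0,255),cv2.MARKER_CROSS,10,1); out.append(a)
    print(c,"crop origin",x0,y0)
cv2.imwrite(f"pics/{n}.png",np.hstack(out))
E
python3 look.py d1
```

```text
[ 471.5 -152.5  114. ] [-3.138e+00 -1.000e-03  1.311e+00] 4.3
top crop origin 301 248
side crop origin 198 166
```

View pics/d1.png

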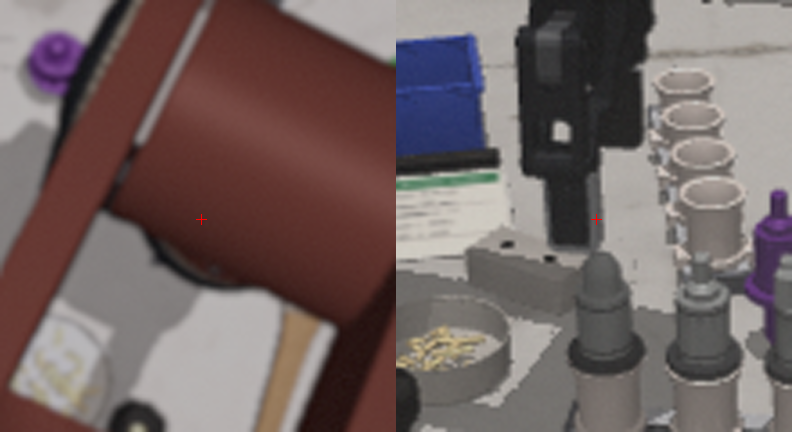

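The side crop shows the dome tip at about (255,236) px, just under the TCP along the row. The arm hides the top view. I'll descend and close in steps while watching the force.

Emit:
{"name": "servo_tool", "arguments": {
  "motion": [
    {"dx": 0, "dy": 0, "dz": 20, "spin": 0, "claw": 1},
    {"dx": 0, "dy": 0, "dz": 20, "spin": 0, "claw": 1},
    {"dx": 0, "dy": 0, "dz": 15, "spin": 0, "claw": 0.6},
    {"dx": 0, "dy": 0, "dz": 0, "spin": 0, "claw": 0.45},
    {"dx": 0, "dy": 0, "dz": 0, "spin": 0, "claw": 0.45}
  ]
}}

```text
time_s: 4.9
position: [473.2, -153.4, 61.3]
tcp_rot: [3.14, 0.0, 1.311]
ft_force: [0.8, 0.1, 0.7]
finger_gap: 43.9
```

Emit:
{"name": "servo_tool", "arguments": {
  "motion": [
    {"dx": 0, "dy": 0, "dz": 0, "spin": 0, "claw": 0.4},
    {"dx": 0, "dy": 0, "dz": 0, "spin": 0, "claw": 0.4},
    {"dx": 0, "dy": 0, "dz": 0, "spin": 0, "claw": 0.36},
    {"dx": 0, "dy": 0, "dz": 0, "spin": 0, "claw": 0.36}
  ]
}}

```text
time_s: 5.3
position: [473.1, -153.7, 61.1]
tcp_rot: [3.14, 0.001, 1.311]
ft_force: [-0.7, -2.5, 2.2]
finger_gap: 31.0
```

```bash
python3 look.py d2
```

```text
[ 473.1 -153.7   61.1] [3.140e+00 1.000e-03 1.311e+00] 5.3
top crop origin 299 249
side crop origin 201 196
```

View pics/d2.png

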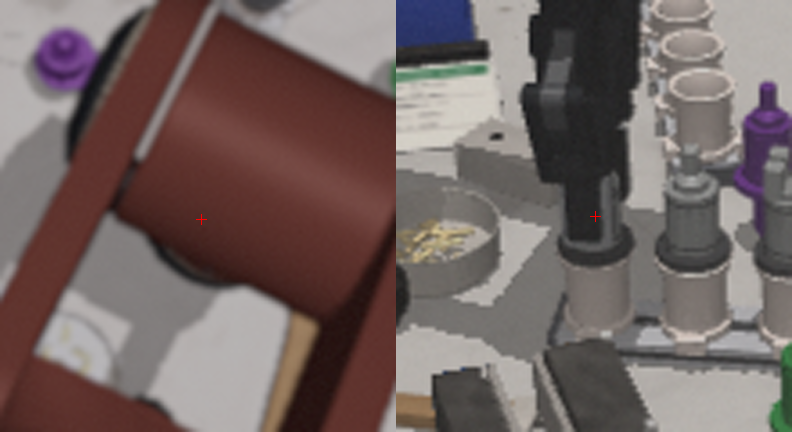

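Only light contact: the −y finger touches at a 31 mm gap, so the punch lies about 3 mm further toward −y. I'll correct by that and close.

Emit:
{"name": "servo_tool", "arguments": {
  "motion": [
    {"dx": -3, "dy": 0, "dz": 0, "spin": 0, "claw": 0.38},
    {"dx": 0, "dy": 0, "dz": 0, "spin": 0, "claw": 0.34},
    {"dx": 0, "dy": 0, "dz": 0, "spin": 0, "claw": 0.31},
    {"dx": 0, "dy": 0, "dz": 0, "spin": 0, "claw": 0.31}
  ]
}}

```text
time_s: 5.8
position: [471.5, -155.9, 60.0]
tcp_rot: [-3.141, -0.0, 1.311]
ft_force: [-0.5, 0.0, 0.1]
finger_gap: 26.6
```

Emit:
{"name": "servo_tool", "arguments": {
  "motion": [
    {"dx": 0, "dy": 0, "dz": 0, "spin": 0, "claw": 0.2},
    {"dx": 0, "dy": 0, "dz": 0, "spin": 0, "claw": 0},
    {"dx": 0, "dy": 0, "dz": 0, "spin": 0, "claw": 0},
    {"dx": 0, "dy": 0, "dz": 0, "spin": 0, "claw": 0}
  ]
}}

```text
time_s: 6.2
position: [471.8, -156.0, 60.4]
tcp_rot: [3.142, -0.0, 1.311]
ft_force: [-0.2, 0.3, 1.3]
finger_gap: 22.1
```

Emit:
{"name": "servo_tool", "arguments": {
  "motion": [
    {"dx": 0, "dy": 0, "dz": -15, "spin": 0, "claw": 0},
    {"dx": 0, "dy": 0, "dz": -30, "spin": 0, "claw": 0},
    {"dx": 0, "dy": 0, "dz": -35, "spin": 0, "claw": 0},
    {"dx": 0, "dy": 0, "dz": -30, "spin": 0, "claw": 0}
  ]
}}

```text
time_s: 6.6
position: [471.7, -155.9, 172.5]
tcp_rot: [3.141, -0.0, 1.311]
ft_force: [-0.6, 0.0, -2.0]
finger_gap: 22.1
```

Emit:
{"name": "servo_tool", "arguments": {
  "motion": [
    {"dx": 30, "dy": -1.3, "dz": 0, "spin": 0, "claw": 0},
    {"dx": 43, "dy": -1.8, "dz": 0, "spin": 0, "claw": 0},
    {"dx": 43, "dy": -1.8, "dz": 0, "spin": 0, "claw": 0},
    {"dx": 43, "dy": -1.8, "dz": 0, "spin": 0, "claw": 0},
    {"dx": 43, "dy": -1.8, "dz": 0, "spin": 0, "claw": 0}
  ]
}}

```text
time_s: 7.1
position: [515.3, 43.1, 171.1]
tcp_rot: [3.141, -0.0, 1.311]
ft_force: [0.8, -0.1, -1.1]
finger_gap: 21.7
```

Emit:
{"name": "servo_tool", "arguments": {
  "motion": [
    {"dx": 43, "dy": -1.8, "dz": 0, "spin": 0, "claw": 0},
    {"dx": 32.3, "dy": -1.5, "dz": 0, "spin": 0, "claw": 0},
    {"dx": 0, "dy": 0, "dz": 0, "spin": 0.1, "claw": 0},
    {"dx": 0, "dy": 0, "dz": 0, "spin": 0.14, "claw": 0},
    {"dx": 0, "dy": 0, "dz": 0, "spin": 0.14, "claw": 0}
  ]
}}

```text
time_s: 7.6
position: [531.2, 115.6, 170.8]
tcp_rot: [-3.141, 0.0, 0.926]
ft_force: [0.1, -0.0, -2.8]
finger_gap: 22.1
```

Emit:
{"name": "servo_tool", "arguments": {
  "motion": [
    {"dx": 0, "dy": 0, "dz": 0, "spin": 0.14, "claw": 0},
    {"dx": 0, "dy": 0, "dz": 0, "spin": 0.14, "claw": 0},
    {"dx": 0, "dy": 0, "dz": 0, "spin": 0.14, "claw": 0},
    {"dx": 0, "dy": 0, "dz": 0, "spin": 0.14, "claw": 0},
    {"dx": 0, "dy": 0, "dz": 0, "spin": 0.14, "claw": 0}
  ]
}}

```text
time_s: 8.1
position: [531.2, 115.0, 170.8]
tcp_rot: [-3.141, 0.0, 0.225]
ft_force: [0.1, 0.5, -1.4]
finger_gap: 22.2
```

Emit:
{"name": "servo_tool", "arguments": {
  "motion": [
    {"dx": 0, "dy": 0, "dz": 0, "spin": 0.14, "claw": 0},
    {"dx": 0, "dy": 0, "dz": 0, "spin": 0.086, "claw": 0},
    {"dx": 0, "dy": 0, "dz": 20, "spin": 0, "claw": 0},
    {"dx": 0, "dy": 0, "dz": 10, "spin": 0, "claw": 0},
    {"dx": 0, "dy": 0, "dz": 0, "spin": 0, "claw": 0}
  ]
}}

```text
time_s: 8.6
position: [529.8, 114.9, 138.3]
tcp_rot: [3.141, 0.005, 0.005]
ft_force: [-1.2, -0.4, -1.9]
finger_gap: 22.1
```

```bash
python3 look.py d3 "[531.6,115,70]"
```

```text
[529.8 114.9 138.3] [3.141 0.005 0.005] 8.6
top crop origin 150 215
side crop origin 222 118
```

View pics/d3.png

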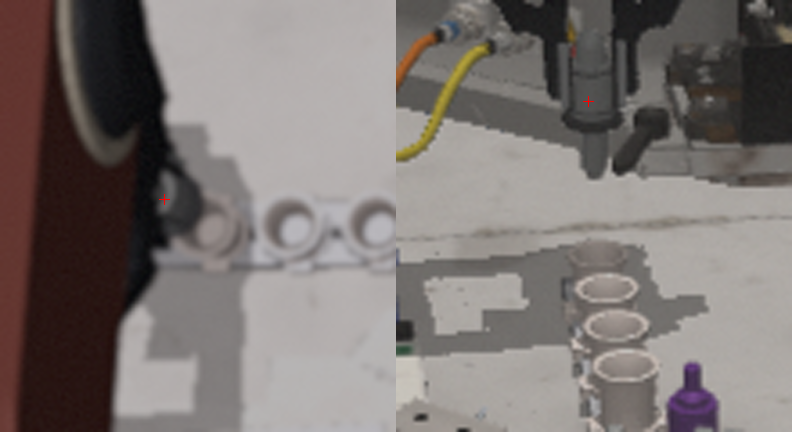

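Run:
```python
from h import *
T=dict(np.load("top0.npz"));S=dict(np.load("side0.npz"))
o=np.array([222,118]);f=lambda x,y:np.array([(x-396)/3.6,y/3.6])+o
for n,p,uv in(("tip",(529.8,114.9,96),f(594,178)),("collartop",(529.8,114.9,133),f(592,113)),("rim1",(531.6,115,50),f(600,254)),("rim2",(531.6,71,50),f(607,288)),("rim3",(531.6,27,50),f(615,325)),("rim4",(531.8,-17,50),f(626,366))):
    print(n,(uv-proj(S,p)).round(2), "px/mm x",(proj(S,np.add(p,(1,0,0)))-proj(S,p)).round(2),"y",(proj(S,np.add(p,(0,1,0)))-proj(S,p)).round(2))
```

```text
tip [0.86 1.1 ] px/mm x [ 0.51 -0.03] y [-0.05 -0.2 ]
collartop [0.98 0.68] px/mm x [ 0.52 -0.03] y [-0.05 -0.19]
rim1 [0.83 1.16] px/mm x [ 0.5  -0.03] y [-0.05 -0.21]
rim2 [0.68 0.88] px/mm x [ 0.51 -0.03] y [-0.05 -0.23]
rim3 [0.66 0.77] px/mm x [ 0.53 -0.04] y [-0.05 -0.24]
rim4 [1.2  1.02] px/mm x [ 0.55 -0.04] y [-0.06 -0.26]
```

The held tip at (277,167) and the pot rims share the same residuals (about 0.9 and 1 px), so the pot is at (531.6,115). It needs about +1.5 mm in x before lowering.

Emit:
{"name": "servo_tool", "arguments": {
  "motion": [
    {"dx": 1.5, "dy": 0, "dz": 20, "spin": 0, "claw": 0},
    {"dx": 0, "dy": 0, "dz": 15, "spin": 0, "claw": 0},
    {"dx": 0, "dy": 0, "dz": 10, "spin": 0, "claw": 0},
    {"dx": 0, "dy": 0, "dz": 8, "spin": 0, "claw": 0},
    {"dx": 0, "dy": 0, "dz": 0, "spin": 0, "claw": 0}
  ]
}}

```text
time_s: 9.2
position: [532.1, 114.9, 85.8]
tcp_rot: [3.141, 0.003, 0.005]
ft_force: [-0.7, -0.1, -2.1]
finger_gap: 22.2
```

Emit:
{"name": "servo_tool", "arguments": {
  "motion": [
    {"dx": 0, "dy": 0, "dz": 8, "spin": 0, "claw": 0},
    {"dx": 0, "dy": 0, "dz": 8, "spin": 0, "claw": 0},
    {"dx": 0, "dy": 0, "dz": 5, "spin": 0, "claw": 0},
    {"dx": 0, "dy": 0, "dz": 0, "spin": 0, "claw": 0}
  ]
}}

```text
time_s: 9.6
position: [532.1, 115.8, 65.3]
tcp_rot: [-3.14, 0.002, 0.005]
ft_force: [-1.0, 3.6, -4.8]
finger_gap: 22.0
```

Emit:
{"name": "servo_tool", "arguments": {
  "motion": [
    {"dx": 0, "dy": -1, "dz": 0, "spin": 0, "claw": 0},
    {"dx": 0, "dy": 0, "dz": 4, "spin": 0, "claw": 0},
    {"dx": 0, "dy": 0, "dz": 0, "spin": 0, "claw": 0}
  ]
}}

```text
time_s: 9.9
position: [532.6, 116.5, 62.1]
tcp_rot: [-3.141, 0.001, 0.005]
ft_force: [-3.3, 4.1, -1.6]
finger_gap: 22.1
```

```bash
python3 look.py d4 "[531.6,90,50]"
```

```text
[532.6 116.5  62.1] [-3.141e+00  1.000e-03  5.000e-03] 9.9
top crop origin 167 216
side crop origin 224 132
```

View pics/d4.png

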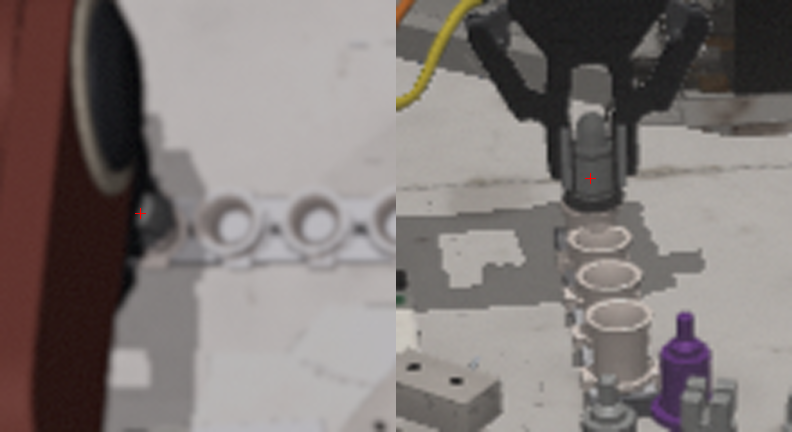

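Emit:
{"name": "servo_tool", "arguments": {
  "motion": [
    {"dx": -1, "dy": -1, "dz": 1.5, "spin": 0, "claw": 0},
    {"dx": 0, "dy": 0, "dz": 0, "spin": 0, "claw": 0},
    {"dx": 0, "dy": 0, "dz": 0, "spin": 0, "claw": 0.4},
    {"dx": 0, "dy": 0, "dz": 0, "spin": 0, "claw": 0.6},
    {"dx": 0, "dy": 0, "dz": 0, "spin": 0, "claw": 0.6}
  ]
}}

```text
time_s: 10.5
position: [533.0, 116.6, 61.5]
tcp_rot: [3.141, -0.002, 0.005]
ft_force: [0.0, -1.0, 0.1]
finger_gap: 51.3
```

Emit:
{"name": "servo_tool", "arguments": {
  "motion": [
    {"dx": 0, "dy": 0, "dz": -20, "spin": 0, "claw": 0.8},
    {"dx": 0, "dy": 0, "dz": -30, "spin": 0, "claw": 1},
    {"dx": 0, "dy": 0, "dz": -30, "spin": 0, "claw": 1},
    {"dx": 0, "dy": 0, "dz": -28, "spin": 0, "claw": 1},
    {"dx": 0, "dy": 0, "dz": 0, "spin": -0.14, "claw": 1}
  ]
}}

```text
time_s: 11.0
position: [535.5, 117.0, 174.8]
tcp_rot: [3.14, -0.011, 0.148]
ft_force: [0.4, 0.5, 0.6]
finger_gap: 85.2
```

Emit:
{"name": "servo_tool", "arguments": {
  "motion": [
    {"dx": 0, "dy": 0, "dz": 0, "spin": -0.14, "claw": 1},
    {"dx": 0, "dy": 0, "dz": 0, "spin": -0.14, "claw": 1},
    {"dx": 0, "dy": 0, "dz": 0, "spin": -0.14, "claw": 1},
    {"dx": 0, "dy": 0, "dz": 0, "spin": -0.14, "claw": 1},
    {"dx": 0, "dy": 0, "dz": 0, "spin": -0.14, "claw": 1}
  ]
}}

```text
time_s: 11.5
position: [532.5, 116.7, 169.2]
tcp_rot: [3.14, -0.0, 0.851]
ft_force: [0.6, 0.2, 0.3]
finger_gap: 85.4
```

Emit:
{"name": "servo_tool", "arguments": {
  "motion": [
    {"dx": 0, "dy": 0, "dz": 0, "spin": -0.14, "claw": 1},
    {"dx": 0, "dy": 0, "dz": 0, "spin": -0.14, "claw": 1},
    {"dx": 0, "dy": 0, "dz": 0, "spin": -0.14, "claw": 1},
    {"dx": 0, "dy": 0, "dz": 0, "spin": -0.046, "claw": 1},
    {"dx": 0, "dy": 0, "dz": 0, "spin": 0, "claw": 1}
  ]
}}

```text
time_s: 12.0
position: [532.4, 116.8, 169.2]
tcp_rot: [3.141, 0.0, 1.311]
ft_force: [-0.5, -0.1, -0.6]
finger_gap: 85.1
```

Emit:
{"name": "servo_tool", "arguments": {
  "motion": [
    {"dx": -30, "dy": 6, "dz": 0, "spin": 0, "claw": 1},
    {"dx": -43, "dy": 8.5, "dz": 0, "spin": 0, "claw": 1},
    {"dx": -43, "dy": 8.5, "dz": 0, "spin": 0, "claw": 1},
    {"dx": -43, "dy": 8.5, "dz": 0, "spin": 0, "claw": 1},
    {"dx": -43, "dy": 8.5, "dz": 0, "spin": 0, "claw": 1}
  ]
}}

```text
time_s: 12.5
position: [518.7, -90.4, 169.2]
tcp_rot: [3.14, 0.0, 1.31]
ft_force: [0.4, 1.1, 0.4]
finger_gap: 85.3
```

Emit:
{"name": "servo_tool", "arguments": {
  "motion": [
    {"dx": -43, "dy": 8.5, "dz": 0, "spin": 0, "claw": 1},
    {"dx": -34.4, "dy": 7, "dz": 0, "spin": 0, "claw": 1},
    {"dx": 0, "dy": 0, "dz": 25, "spin": 0, "claw": 1},
    {"dx": 0, "dy": 0, "dz": 25, "spin": 0, "claw": 1},
    {"dx": 0, "dy": 0, "dz": 0, "spin": 0, "claw": 1}
  ]
}}

```text
time_s: 13.0
position: [511.3, -166.7, 115.0]
tcp_rot: [-3.134, -0.001, 1.309]
ft_force: [-0.4, 0.9, 0.2]
finger_gap: 85.2
```

```bash
python3 look.py e1 "[520,-20,70]"
python3 - <<'E'
from h import *
im={c:env.get_image(c) for c in("top","side")}
for c in im:
    print(c,[(r["position"],r["score"]) for r in env.mark_of(c,"punch_dome")],"exp",proj(im[c],[531.4,116,18]),"10mm up",proj(im[c],[531.4,116,28]))
E
```

```text
[ 511.3 -166.7  115. ] [-3.134e+00 -1.000e-03  1.309e+00] 13.0
top crop origin 225 222
side crop origin 222 150
top [([209.8, 279.6], 0.76)] exp [211.80127082 279.02782347] 10mm up [210.58954013 278.33694964]
side [] exp [278.21954209 201.37561053] 10mm up [278.05492736 196.98490952]
```

View pics/e1.png

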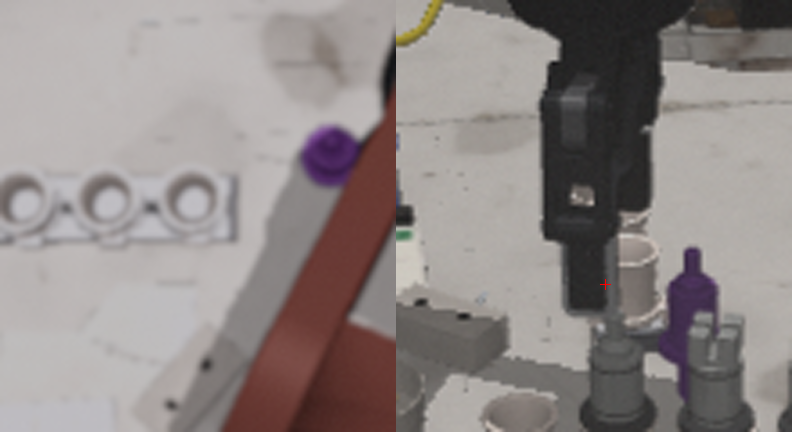

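Emit:
{"name": "servo_tool", "arguments": {
  "motion": [
    {"dx": 0, "dy": 0.5, "dz": 20, "spin": 0, "claw": 1},
    {"dx": 0, "dy": 0, "dz": 20, "spin": 0, "claw": 0.8},
    {"dx": 0, "dy": 0, "dz": 18, "spin": 0, "claw": 0.5},
    {"dx": 0, "dy": 0, "dz": 0, "spin": 0, "claw": 0.4},
    {"dx": 0, "dy": 0, "dz": 0, "spin": 0, "claw": 0.4}
  ]
}}

```text
time_s: 13.8
position: [514.9, -167.4, 61.7]
tcp_rot: [3.141, 0.0, 1.311]
ft_force: [-0.2, 0.2, 0.4]
finger_gap: 34.2
```

Emit:
{"name": "servo_tool", "arguments": {
  "motion": [
    {"dx": 0, "dy": 0, "dz": 0, "spin": 0, "claw": 0.34},
    {"dx": 0, "dy": 0, "dz": 0, "spin": 0, "claw": 0.34},
    {"dx": 0, "dy": 0, "dz": 0, "spin": 0, "claw": 0.31},
    {"dx": 0, "dy": 0, "dz": 0, "spin": 0, "claw": 0.31}
  ]
}}

```text
time_s: 14.2
position: [514.7, -167.6, 61.4]
tcp_rot: [3.141, 0.0, 1.311]
ft_force: [0.2, -0.0, 0.0]
finger_gap: 26.6
```

Emit:
{"name": "servo_tool", "arguments": {
  "motion": [
    {"dx": 0, "dy": 0, "dz": 0, "spin": 0, "claw": 0},
    {"dx": 0, "dy": 0, "dz": 0, "spin": 0, "claw": 0},
    {"dx": 0, "dy": 0, "dz": 0, "spin": 0, "claw": 0}
  ]
}}

```text
time_s: 14.5
position: [514.8, -167.7, 61.5]
tcp_rot: [3.141, 0.0, 1.311]
ft_force: [-0.8, 0.4, 4.7]
finger_gap: 22.2
```

Emit:
{"name": "servo_tool", "arguments": {
  "motion": [
    {"dx": 0, "dy": 0, "dz": -15, "spin": 0, "claw": 0},
    {"dx": 0, "dy": 0, "dz": -30, "spin": 0, "claw": 0},
    {"dx": 0, "dy": 0, "dz": -35, "spin": 0, "claw": 0},
    {"dx": 0, "dy": 0, "dz": -30, "spin": 0, "claw": 0}
  ]
}}

```text
time_s: 14.9
position: [514.1, -167.2, 172.4]
tcp_rot: [-3.141, -0.0, 1.311]
ft_force: [0.8, -0.4, -1.4]
finger_gap: 22.1
```

Emit:
{"name": "servo_tool", "arguments": {
  "motion": [
    {"dx": 28, "dy": -5.3, "dz": 0, "spin": 0, "claw": 0},
    {"dx": 42, "dy": -7.9, "dz": 0, "spin": 0, "claw": 0},
    {"dx": 42, "dy": -7.9, "dz": 0, "spin": 0, "claw": 0},
    {"dx": 42, "dy": -7.9, "dz": 0, "spin": 0, "claw": 0},
    {"dx": 42, "dy": -7.9, "dz": 0, "spin": 0, "claw": 0}
  ]
}}

```text
time_s: 15.4
position: [528.5, 33.2, 170.9]
tcp_rot: [-3.141, -0.0, 1.311]
ft_force: [1.4, 0.2, -2.6]
finger_gap: 22.0
```

Emit:
{"name": "servo_tool", "arguments": {
  "motion": [
    {"dx": 40.8, "dy": -7.5, "dz": 0, "spin": 0, "claw": 0},
    {"dx": 0, "dy": 0, "dz": 0, "spin": 0.1, "claw": 0},
    {"dx": 0, "dy": 0, "dz": 0, "spin": 0.14, "claw": 0},
    {"dx": 0, "dy": 0, "dz": 0, "spin": 0.14, "claw": 0},
    {"dx": 0, "dy": 0, "dz": 0, "spin": 0.14, "claw": 0}
  ]
}}

```text
time_s: 15.9
position: [531.7, 73.2, 170.7]
tcp_rot: [-3.141, 0.001, 0.786]
ft_force: [0.3, 0.3, -1.6]
finger_gap: 22.0
```

Emit:
{"name": "servo_tool", "arguments": {
  "motion": [
    {"dx": 0, "dy": 0, "dz": 0, "spin": 0.14, "claw": 0},
    {"dx": 0, "dy": 0, "dz": 0, "spin": 0.14, "claw": 0},
    {"dx": 0, "dy": 0, "dz": 0, "spin": 0.14, "claw": 0},
    {"dx": 0, "dy": 0, "dz": 0, "spin": 0.14, "claw": 0},
    {"dx": 0, "dy": 0, "dz": 0, "spin": 0.14, "claw": 0}
  ]
}}

```text
time_s: 16.4
position: [531.7, 72.9, 170.7]
tcp_rot: [-3.141, 0.001, 0.085]
ft_force: [0.2, -0.0, -1.0]
finger_gap: 22.3
```

Emit:
{"name": "servo_tool", "arguments": {
  "motion": [
    {"dx": 0, "dy": 0, "dz": 0, "spin": 0.086, "claw": 0},
    {"dx": 0, "dy": 0, "dz": 20, "spin": 0, "claw": 0},
    {"dx": 0, "dy": 0, "dz": 10, "spin": 0, "claw": 0},
    {"dx": 0, "dy": 0, "dz": 0, "spin": 0, "claw": 0},
    {"dx": 0, "dy": 0, "dz": 0, "spin": 0, "claw": 0}
  ]
}}

```text
time_s: 16.9
position: [532.0, 72.9, 140.6]
tcp_rot: [-3.142, 0.001, 0.005]
ft_force: [-0.0, 0.9, -1.4]
finger_gap: 22.2
```

```bash
python3 look.py e2 "[531.6,90,80]"
```

```text
[532.   72.9 140.6] [-3.142e+00  1.000e-03  5.000e-03] 16.9
top crop origin 163 214
side crop origin 223 118
```

View pics/e2.png

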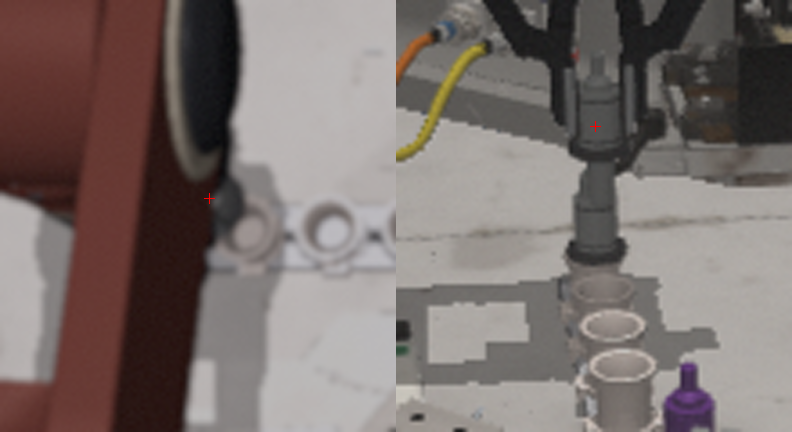

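The dome sits home in pot 1, its collar down on the rim at about (279,188) px. The pin hangs straight over pot 2, whose rim is at (280,199).

Emit:
{"name": "servo_tool", "arguments": {
  "motion": [
    {"dx": 0.5, "dy": 0, "dz": 22, "spin": 0, "claw": 0},
    {"dx": 0, "dy": 0, "dz": 16, "spin": 0, "claw": 0},
    {"dx": 0, "dy": 0, "dz": 10, "spin": 0, "claw": 0},
    {"dx": 0, "dy": 0, "dz": 8, "spin": 0, "claw": 0},
    {"dx": 0, "dy": 0, "dz": 0, "spin": 0, "claw": 0}
  ]
}}

```text
time_s: 17.5
position: [531.9, 72.8, 83.4]
tcp_rot: [-3.142, 0.003, 0.005]
ft_force: [-0.3, -0.2, -1.2]
finger_gap: 22.1
```

Emit:
{"name": "servo_tool", "arguments": {
  "motion": [
    {"dx": 0, "dy": 0, "dz": 7, "spin": 0, "claw": 0},
    {"dx": 0, "dy": 0, "dz": 7, "spin": 0, "claw": 0},
    {"dx": 0, "dy": 0, "dz": 5, "spin": 0, "claw": 0},
    {"dx": 0, "dy": 0, "dz": 0, "spin": 0, "claw": 0},
    {"dx": 0, "dy": 0, "dz": 0, "spin": 0, "claw": 0}
  ]
}}

```text
time_s: 18.0
position: [532.8, 72.8, 65.7]
tcp_rot: [3.142, 0.0, 0.005]
ft_force: [-0.2, 0.9, -2.1]
finger_gap: 21.9
```

Emit:
{"name": "servo_tool", "arguments": {
  "motion": [
    {"dx": 0, "dy": 0, "dz": 3.7, "spin": 0, "claw": 0},
    {"dx": 0, "dy": 0, "dz": 0, "spin": 0, "claw": 0},
    {"dx": 0, "dy": 0, "dz": 0, "spin": 0, "claw": 0.4},
    {"dx": 0, "dy": 0, "dz": 0, "spin": 0, "claw": 0.6},
    {"dx": 0, "dy": 0, "dz": 0, "spin": 0, "claw": 0.6}
  ]
}}

```text
time_s: 18.5
position: [533.2, 72.8, 62.6]
tcp_rot: [3.142, -0.001, 0.005]
ft_force: [0.4, 0.1, 0.2]
finger_gap: 51.4
```

Emit:
{"name": "servo_tool", "arguments": {
  "motion": [
    {"dx": 0, "dy": 0, "dz": -20, "spin": 0, "claw": 0.8},
    {"dx": 0, "dy": 0, "dz": -30, "spin": 0, "claw": 1},
    {"dx": 0, "dy": 0, "dz": -30, "spin": 0, "claw": 1},
    {"dx": 0, "dy": 0, "dz": -28, "spin": 0, "claw": 1},
    {"dx": 0, "dy": 0, "dz": 0, "spin": -0.14, "claw": 1}
  ]
}}

```text
time_s: 19.0
position: [536.0, 72.9, 176.1]
tcp_rot: [3.14, -0.01, 0.149]
ft_force: [0.2, -0.9, -0.7]
finger_gap: 85.6
```

Emit:
{"name": "servo_tool", "arguments": {
  "motion": [
    {"dx": 0, "dy": 0, "dz": 0, "spin": -0.14, "claw": 1},
    {"dx": 0, "dy": 0, "dz": 0, "spin": -0.14, "claw": 1},
    {"dx": 0, "dy": 0, "dz": 0, "spin": -0.14, "claw": 1},
    {"dx": 0, "dy": 0, "dz": 0, "spin": -0.14, "claw": 1},
    {"dx": 0, "dy": 0, "dz": 0, "spin": -0.14, "claw": 1}
  ]
}}

```text
time_s: 19.5
position: [533.0, 72.8, 170.4]
tcp_rot: [3.141, -0.0, 0.851]
ft_force: [-0.5, -0.6, -0.2]
finger_gap: 85.4
```

Emit:
{"name": "servo_tool", "arguments": {
  "motion": [
    {"dx": 0, "dy": 0, "dz": 0, "spin": -0.14, "claw": 1},
    {"dx": 0, "dy": 0, "dz": 0, "spin": -0.14, "claw": 1},
    {"dx": 0, "dy": 0, "dz": 0, "spin": -0.14, "claw": 1},
    {"dx": 0, "dy": 0, "dz": 0, "spin": -0.046, "claw": 1},
    {"dx": 0, "dy": 0, "dz": 0, "spin": 0, "claw": 1}
  ]
}}

```text
time_s: 20.0
position: [533.0, 72.8, 170.4]
tcp_rot: [3.141, -0.0, 1.311]
ft_force: [0.3, 1.3, 1.6]
finger_gap: 85.5
```

Emit:
{"name": "servo_tool", "arguments": {
  "motion": [
    {"dx": -28, "dy": 10.5, "dz": 0, "spin": 0, "claw": 1},
    {"dx": -42, "dy": 15.6, "dz": 0, "spin": 0, "claw": 1},
    {"dx": -42, "dy": 15.6, "dz": 0, "spin": 0, "claw": 1},
    {"dx": -42, "dy": 15.6, "dz": 0, "spin": 0, "claw": 1},
    {"dx": -42, "dy": 15.6, "dz": 0, "spin": 0, "claw": 1}
  ]
}}

```text
time_s: 20.5
position: [553.0, -137.1, 170.5]
tcp_rot: [3.141, 0.0, 1.31]
ft_force: [0.8, -0.8, -0.2]
finger_gap: 85.5
```

Emit:
{"name": "servo_tool", "arguments": {
  "motion": [
    {"dx": -41, "dy": 15.3, "dz": 0, "spin": 0, "claw": 1},
    {"dx": 0, "dy": 0, "dz": 25, "spin": 0, "claw": 1},
    {"dx": 0, "dy": 0, "dz": 20, "spin": 0, "claw": 1},
    {"dx": 0, "dy": 0, "dz": 0, "spin": 0, "claw": 1},
    {"dx": 0, "dy": 0, "dz": 0, "spin": 0, "claw": 1}
  ]
}}

```text
time_s: 21.0
position: [557.1, -178.7, 125.1]
tcp_rot: [-3.141, -0.0, 1.31]
ft_force: [0.8, -0.4, 0.7]
finger_gap: 85.5
```

Above the crown as planned. I'll go down 63.5 mm and close in steps.

Emit:
{"name": "servo_tool", "arguments": {
  "motion": [
    {"dx": 0, "dy": 0, "dz": 24, "spin": 0, "claw": 1},
    {"dx": 0, "dy": 0, "dz": 22, "spin": 0, "claw": 0.8},
    {"dx": 0, "dy": 0, "dz": 17.5, "spin": 0, "claw": 0.5},
    {"dx": 0, "dy": 0, "dz": 0, "spin": 0, "claw": 0.4},
    {"dx": 0, "dy": 0, "dz": 0, "spin": 0, "claw": 0.4}
  ]
}}

```text
time_s: 21.5
position: [558.1, -178.9, 63.1]
tcp_rot: [3.14, 0.0, 1.311]
ft_force: [0.1, -0.1, -0.1]
finger_gap: 34.2
```

Emit:
{"name": "servo_tool", "arguments": {
  "motion": [
    {"dx": 0, "dy": 0, "dz": 0, "spin": 0, "claw": 0.34},
    {"dx": 0, "dy": 0, "dz": 0, "spin": 0, "claw": 0.34},
    {"dx": 0, "dy": 0, "dz": 0, "spin": 0, "claw": 0.31},
    {"dx": 0, "dy": 0, "dz": 0, "spin": 0, "claw": 0.31}
  ]
}}

```text
time_s: 21.9
position: [557.5, -179.0, 62.2]
tcp_rot: [3.141, 0.0, 1.311]
ft_force: [-0.2, 0.0, -0.7]
finger_gap: 26.2
```

Emit:
{"name": "servo_tool", "arguments": {
  "motion": [
    {"dx": 0, "dy": 0, "dz": 0, "spin": 0, "claw": 0},
    {"dx": 0, "dy": 0, "dz": 0, "spin": 0, "claw": 0},
    {"dx": 0, "dy": 0, "dz": 0, "spin": 0, "claw": 0}
  ]
}}

```text
time_s: 22.2
position: [557.6, -179.1, 62.4]
tcp_rot: [3.141, 0.0, 1.311]
ft_force: [-0.5, 0.8, 6.4]
finger_gap: 22.0
```

Emit:
{"name": "servo_tool", "arguments": {
  "motion": [
    {"dx": 0, "dy": 0, "dz": -15, "spin": 0, "claw": 0},
    {"dx": 0, "dy": 0, "dz": -30, "spin": 0, "claw": 0},
    {"dx": 0, "dy": 0, "dz": -35, "spin": 0, "claw": 0},
    {"dx": 0, "dy": 0, "dz": -30, "spin": 0, "claw": 0}
  ]
}}

```text
time_s: 22.6
position: [556.8, -178.8, 173.1]
tcp_rot: [-3.141, 0.0, 1.311]
ft_force: [0.8, -0.5, -1.4]
finger_gap: 22.1
```

Emit:
{"name": "servo_tool", "arguments": {
  "motion": [
    {"dx": 28, "dy": -11, "dz": 0, "spin": 0, "claw": 0},
    {"dx": 42, "dy": -16.6, "dz": 0, "spin": 0, "claw": 0},
    {"dx": 42, "dy": -16.6, "dz": 0, "spin": 0, "claw": 0},
    {"dx": 42, "dy": -16.6, "dz": 0, "spin": 0, "claw": 0},
    {"dx": 40.6, "dy": -16.1, "dz": 0, "spin": 0, "claw": 0}
  ]
}}

```text
time_s: 23.1
position: [531.9, 30.6, 171.7]
tcp_rot: [-3.141, 0.0, 1.311]
ft_force: [1.8, -0.5, -0.4]
finger_gap: 22.0
```

Emit:
{"name": "servo_tool", "arguments": {
  "motion": [
    {"dx": 0, "dy": 0, "dz": 0, "spin": 0.1, "claw": 0},
    {"dx": 0, "dy": 0, "dz": 0, "spin": 0.14, "claw": 0},
    {"dx": 0, "dy": 0, "dz": 0, "spin": 0.14, "claw": 0},
    {"dx": 0, "dy": 0, "dz": 0, "spin": 0.14, "claw": 0},
    {"dx": 0, "dy": 0, "dz": 0, "spin": 0.14, "claw": 0}
  ]
}}

```text
time_s: 23.6
position: [532.3, 29.0, 171.5]
tcp_rot: [-3.141, 0.001, 0.645]
ft_force: [0.3, 0.3, -1.0]
finger_gap: 21.7
```

Emit:
{"name": "servo_tool", "arguments": {
  "motion": [
    {"dx": 0, "dy": 0, "dz": 0, "spin": 0.14, "claw": 0},
    {"dx": 0, "dy": 0, "dz": 0, "spin": 0.14, "claw": 0},
    {"dx": 0, "dy": 0, "dz": 0, "spin": 0.14, "claw": 0},
    {"dx": 0, "dy": 0, "dz": 0, "spin": 0.14, "claw": 0},
    {"dx": 0, "dy": 0, "dz": 0, "spin": 0.086, "claw": 0}
  ]
}}

```text
time_s: 24.1
position: [532.3, 28.9, 171.5]
tcp_rot: [3.142, 0.001, 0.001]
ft_force: [0.9, -0.6, -2.1]
finger_gap: 21.9
```

Emit:
{"name": "servo_tool", "arguments": {
  "motion": [
    {"dx": 0, "dy": 0, "dz": 20, "spin": 0, "claw": 0},
    {"dx": 0, "dy": 0, "dz": 10, "spin": 0, "claw": 0},
    {"dx": 0, "dy": 0, "dz": 0, "spin": 0, "claw": 0},
    {"dx": 0, "dy": 0, "dz": 0, "spin": 0, "claw": 0}
  ]
}}

```text
time_s: 24.5
position: [532.5, 29.0, 141.4]
tcp_rot: [-3.142, 0.001, 0.005]
ft_force: [0.6, -0.3, -2.4]
finger_gap: 21.9
```

```bash
python3 look.py f2 "[531.6,50,80]"
```

```text
[532.5  29.  141.4] [-3.142e+00  1.000e-03  5.000e-03] 24.5
top crop origin 186 214
side crop origin 225 127
```

View pics/f2.png

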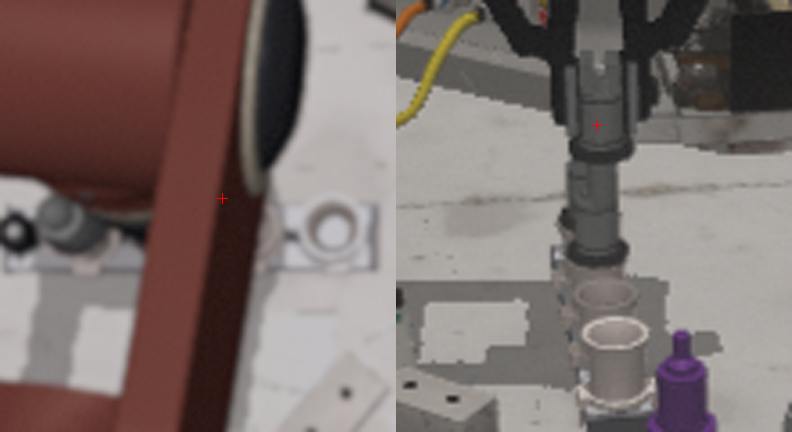

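The pin is now home in pot 2, its collar on the rim at about (281,198). The crown hangs over pot 3, rim at (283,209). I'll lower it.

Emit:
{"name": "servo_tool", "arguments": {
  "motion": [
    {"dx": 0.3, "dy": 0, "dz": 22, "spin": 0, "claw": 0},
    {"dx": 0, "dy": 0, "dz": 16, "spin": 0, "claw": 0},
    {"dx": 0, "dy": 0, "dz": 10, "spin": 0, "claw": 0},
    {"dx": 0, "dy": 0, "dz": 8, "spin": 0, "claw": 0},
    {"dx": 0, "dy": 0, "dz": 0, "spin": 0, "claw": 0}
  ]
}}

```text
time_s: 25.1
position: [532.2, 29.0, 84.2]
tcp_rot: [-3.141, 0.003, 0.005]
ft_force: [-0.9, 0.2, -1.3]
finger_gap: 21.7
```

Emit:
{"name": "servo_tool", "arguments": {
  "motion": [
    {"dx": 0, "dy": 0, "dz": 7, "spin": 0, "claw": 0},
    {"dx": 0, "dy": 0, "dz": 7, "spin": 0, "claw": 0},
    {"dx": 0, "dy": 0, "dz": 5, "spin": 0, "claw": 0},
    {"dx": 0, "dy": 0, "dz": 0, "spin": 0, "claw": 0},
    {"dx": 0, "dy": 0, "dz": 0, "spin": 0, "claw": 0}
  ]
}}

```text
time_s: 25.6
position: [533.1, 29.0, 66.5]
tcp_rot: [-3.142, 0.0, 0.005]
ft_force: [-0.3, 0.1, -1.4]
finger_gap: 21.6
```

Emit:
{"name": "servo_tool", "arguments": {
  "motion": [
    {"dx": 0, "dy": 0, "dz": 3.7, "spin": 0, "claw": 0},
    {"dx": 0, "dy": 0, "dz": 0, "spin": 0, "claw": 0},
    {"dx": 0, "dy": 0, "dz": 0, "spin": 0, "claw": 0.4},
    {"dx": 0, "dy": 0, "dz": 0, "spin": 0, "claw": 0.6},
    {"dx": 0, "dy": 0, "dz": 0, "spin": 0, "claw": 0.6}
  ]
}}

```text
time_s: 26.1
position: [533.6, 28.9, 63.4]
tcp_rot: [3.142, -0.001, 0.005]
ft_force: [0.0, -0.2, -0.7]
finger_gap: 51.5
```

Emit:
{"name": "servo_tool", "arguments": {
  "motion": [
    {"dx": 0, "dy": 0, "dz": -20, "spin": 0, "claw": 0.8},
    {"dx": 0, "dy": 0, "dz": -30, "spin": 0, "claw": 1},
    {"dx": 0, "dy": 0, "dz": -30, "spin": 0, "claw": 1},
    {"dx": 0, "dy": 0, "dz": -28, "spin": 0, "claw": 1},
    {"dx": 0, "dy": 0, "dz": 0, "spin": -0.14, "claw": 1}
  ]
}}

```text
time_s: 26.6
position: [536.3, 28.7, 176.8]
tcp_rot: [3.139, -0.01, 0.149]
ft_force: [0.8, -0.2, 0.3]
finger_gap: 85.3
```

Emit:
{"name": "servo_tool", "arguments": {
  "motion": [
    {"dx": 0, "dy": 0, "dz": 0, "spin": -0.14, "claw": 1},
    {"dx": 0, "dy": 0, "dz": 0, "spin": -0.14, "claw": 1},
    {"dx": 0, "dy": 0, "dz": 0, "spin": -0.14, "claw": 1},
    {"dx": 0, "dy": 0, "dz": 0, "spin": -0.14, "claw": 1},
    {"dx": 0, "dy": 0, "dz": 0, "spin": -0.14, "claw": 1}
  ]
}}

```text
time_s: 27.1
position: [533.3, 29.0, 171.2]
tcp_rot: [3.141, -0.0, 0.851]
ft_force: [0.2, -0.2, -0.0]
finger_gap: 85.4
```

Emit:
{"name": "servo_tool", "arguments": {
  "motion": [
    {"dx": 0, "dy": 0, "dz": 0, "spin": -0.14, "claw": 1},
    {"dx": 0, "dy": 0, "dz": 0, "spin": -0.14, "claw": 1},
    {"dx": 0, "dy": 0, "dz": 0, "spin": -0.14, "claw": 1},
    {"dx": 0, "dy": 0, "dz": 0, "spin": -0.046, "claw": 1},
    {"dx": 0, "dy": 0, "dz": 0, "spin": 0, "claw": 1}
  ]
}}

```text
time_s: 27.6
position: [533.3, 29.0, 171.2]
tcp_rot: [3.141, -0.0, 1.311]
ft_force: [0.6, 0.0, -0.1]
finger_gap: 85.4
```

Emit:
{"name": "servo_tool", "arguments": {
  "motion": [
    {"dx": -25, "dy": 15.8, "dz": 0, "spin": 0, "claw": 1},
    {"dx": -35, "dy": 21.5, "dz": 0, "spin": 0, "claw": 1},
    {"dx": -35, "dy": 21.5, "dz": 0, "spin": 0, "claw": 1},
    {"dx": -35, "dy": 21.5, "dz": 0, "spin": 0, "claw": 1},
    {"dx": -35, "dy": 21.5, "dz": 0, "spin": 0, "claw": 1}
  ]
}}

```text
time_s: 28.1
position: [589.6, -158.3, 171.1]
tcp_rot: [3.141, -0.0, 1.31]
ft_force: [0.2, 0.4, 0.4]
finger_gap: 85.4
```

Emit:
{"name": "servo_tool", "arguments": {
  "motion": [
    {"dx": -29.9, "dy": 19, "dz": 0, "spin": 0, "claw": 1},
    {"dx": 0, "dy": 0, "dz": 25, "spin": 0, "claw": 1},
    {"dx": 0, "dy": 0, "dz": 20, "spin": 0, "claw": 1},
    {"dx": 0, "dy": 0, "dz": 0, "spin": 0, "claw": 1},
    {"dx": 0, "dy": 0, "dz": 0, "spin": 0, "claw": 1}
  ]
}}

```text
time_s: 28.6
position: [599.7, -190.3, 125.8]
tcp_rot: [-3.141, -0.0, 1.31]
ft_force: [-0.4, -0.0, 0.6]
finger_gap: 85.3
```

Emit:
{"name": "servo_tool", "arguments": {
  "motion": [
    {"dx": 0, "dy": 0, "dz": 24, "spin": 0, "claw": 1},
    {"dx": 0, "dy": 0, "dz": 22, "spin": 0, "claw": 0.8},
    {"dx": 0, "dy": 0, "dz": 18, "spin": 0, "claw": 0.5},
    {"dx": 0, "dy": 0, "dz": 0, "spin": 0, "claw": 0.4},
    {"dx": 0, "dy": 0, "dz": 0, "spin": 0, "claw": 0.4}
  ]
}}

```text
time_s: 29.1
position: [600.3, -190.4, 62.7]
tcp_rot: [3.141, 0.0, 1.311]
ft_force: [0.7, 0.6, 0.8]
finger_gap: 34.1
```

Emit:
{"name": "servo_tool", "arguments": {
  "motion": [
    {"dx": 0, "dy": 0, "dz": 0, "spin": 0, "claw": 0.34},
    {"dx": 0, "dy": 0, "dz": 0, "spin": 0, "claw": 0.34},
    {"dx": 0, "dy": 0, "dz": 0, "spin": 0, "claw": 0.31},
    {"dx": 0, "dy": 0, "dz": 0, "spin": 0, "claw": 0.31}
  ]
}}

```text
time_s: 29.5
position: [600.2, -190.6, 62.5]
tcp_rot: [3.141, 0.0, 1.311]
ft_force: [-0.0, 0.2, 0.3]
finger_gap: 26.6
```

Emit:
{"name": "servo_tool", "arguments": {
  "motion": [
    {"dx": 0, "dy": 0, "dz": 0, "spin": 0, "claw": 0},
    {"dx": 0, "dy": 0, "dz": 0, "spin": 0, "claw": 0},
    {"dx": 0, "dy": 0, "dz": 0, "spin": 0, "claw": 0}
  ]
}}

```text
time_s: 29.8
position: [600.3, -190.6, 62.7]
tcp_rot: [3.14, 0.0, 1.311]
ft_force: [-1.3, -0.1, 5.5]
finger_gap: 22.5
```

Emit:
{"name": "servo_tool", "arguments": {
  "motion": [
    {"dx": 0, "dy": 0, "dz": -15, "spin": 0, "claw": 0},
    {"dx": 0, "dy": 0, "dz": -30, "spin": 0, "claw": 0},
    {"dx": 0, "dy": 0, "dz": -35, "spin": 0, "claw": 0},
    {"dx": 0, "dy": 0, "dz": -30, "spin": 0, "claw": 0}
  ]
}}

```text
time_s: 30.2
position: [599.5, -190.3, 173.6]
tcp_rot: [-3.141, 0.0, 1.311]
ft_force: [1.0, -1.0, -0.4]
finger_gap: 22.2
```

Emit:
{"name": "servo_tool", "arguments": {
  "motion": [
    {"dx": 24, "dy": -17, "dz": 0, "spin": 0, "claw": 0},
    {"dx": 35, "dy": -25, "dz": 0, "spin": 0, "claw": 0},
    {"dx": 35, "dy": -25, "dz": 0, "spin": 0, "claw": 0},
    {"dx": 35, "dy": -25, "dz": 0, "spin": 0, "claw": 0},
    {"dx": 23.3, "dy": -17.3, "dz": 0, "spin": 0, "claw": 0}
  ]
}}

```text
time_s: 30.7
position: [531.7, -12.9, 171.8]
tcp_rot: [-3.14, -0.0, 1.312]
ft_force: [0.6, 1.2, -0.5]
finger_gap: 22.0
```

Emit:
{"name": "servo_tool", "arguments": {
  "motion": [
    {"dx": 0, "dy": 0, "dz": 0, "spin": 0.1, "claw": 0},
    {"dx": 0, "dy": 0, "dz": 0, "spin": 0.14, "claw": 0},
    {"dx": 0, "dy": 0, "dz": 0, "spin": 0.14, "claw": 0},
    {"dx": 0, "dy": 0, "dz": 0, "spin": 0.14, "claw": 0},
    {"dx": 0, "dy": 0, "dz": 0, "spin": 0.14, "claw": 0}
  ]
}}

```text
time_s: 31.2
position: [532.8, -15.0, 172.0]
tcp_rot: [-3.141, 0.001, 0.645]
ft_force: [-0.2, -0.6, -0.9]
finger_gap: 22.5
```

Emit:
{"name": "servo_tool", "arguments": {
  "motion": [
    {"dx": 0, "dy": 0, "dz": 0, "spin": 0.14, "claw": 0},
    {"dx": 0, "dy": 0, "dz": 0, "spin": 0.14, "claw": 0},
    {"dx": 0, "dy": 0, "dz": 0, "spin": 0.14, "claw": 0},
    {"dx": 0, "dy": 0, "dz": 0, "spin": 0.14, "claw": 0},
    {"dx": 0, "dy": 0, "dz": 0, "spin": 0.086, "claw": 0}
  ]
}}

```text
time_s: 31.7
position: [532.8, -15.1, 172.0]
tcp_rot: [-3.142, 0.001, 0.001]
ft_force: [-0.4, -0.1, -0.7]
finger_gap: 21.9
```

Emit:
{"name": "servo_tool", "arguments": {
  "motion": [
    {"dx": 0, "dy": 0, "dz": 20, "spin": 0, "claw": 0},
    {"dx": 0, "dy": 0, "dz": 10, "spin": 0, "claw": 0},
    {"dx": 0, "dy": 0, "dz": 0, "spin": 0, "claw": 0},
    {"dx": 0, "dy": 0, "dz": 0, "spin": 0, "claw": 0}
  ]
}}

```text
time_s: 32.1
position: [533.0, -15.1, 141.8]
tcp_rot: [-3.141, 0.001, 0.005]
ft_force: [-0.5, 0.6, -1.0]
finger_gap: 22.1
```

```bash
python3 look.py g2 "[531.6,10,80]"
```

```text
[533.  -15.1 141.8] [-3.141e+00  1.000e-03  5.000e-03] 32.1
top crop origin 208 215
side crop origin 227 137
```

View pics/g2.png

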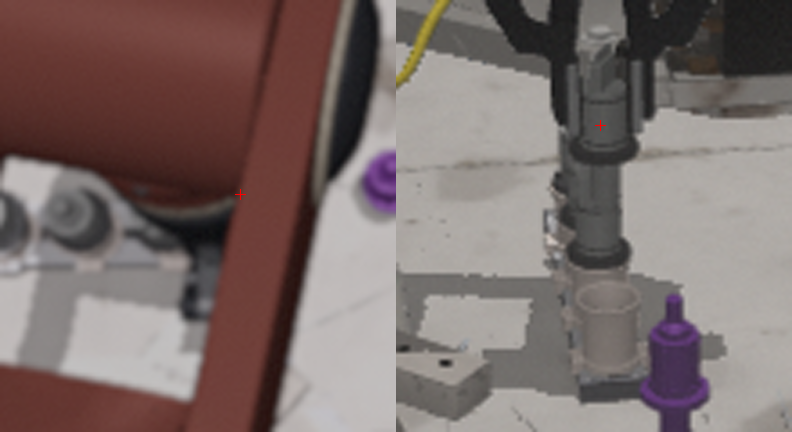

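The crown is home in pot 3 (collar on the rim at (284,207)). The blade hangs over pot 4 (rim at (286,220)), clear of the purple look-alike at (304,240).

Emit:
{"name": "servo_tool", "arguments": {
  "motion": [
    {"dx": 0, "dy": 0, "dz": 22, "spin": 0, "claw": 0},
    {"dx": 0, "dy": 0, "dz": 16, "spin": 0, "claw": 0},
    {"dx": 0, "dy": 0, "dz": 10, "spin": 0, "claw": 0},
    {"dx": 0, "dy": 0, "dz": 8, "spin": 0, "claw": 0},
    {"dx": 0, "dy": 0, "dz": 0, "spin": 0, "claw": 0}
  ]
}}

```text
time_s: 32.7
position: [532.4, -15.0, 84.5]
tcp_rot: [-3.141, 0.003, 0.005]
ft_force: [0.1, 0.4, -1.3]
finger_gap: 21.9
```

Emit:
{"name": "servo_tool", "arguments": {
  "motion": [
    {"dx": 0, "dy": 0, "dz": 7, "spin": 0, "claw": 0},
    {"dx": 0, "dy": 0, "dz": 7, "spin": 0, "claw": 0},
    {"dx": 0, "dy": 0, "dz": 5, "spin": 0, "claw": 0},
    {"dx": 0, "dy": 0, "dz": 0, "spin": 0, "claw": 0},
    {"dx": 0, "dy": 0, "dz": 0, "spin": 0, "claw": 0}
  ]
}}

```text
time_s: 33.2
position: [533.3, -15.2, 66.8]
tcp_rot: [-3.142, 0.0, 0.005]
ft_force: [-0.3, 0.2, -1.5]
finger_gap: 21.9
```

Emit:
{"name": "servo_tool", "arguments": {
  "motion": [
    {"dx": 0, "dy": 0, "dz": 3.7, "spin": 0, "claw": 0},
    {"dx": 0, "dy": 0, "dz": 0, "spin": 0, "claw": 0},
    {"dx": 0, "dy": 0, "dz": 0, "spin": 0, "claw": 0.4},
    {"dx": 0, "dy": 0, "dz": 0, "spin": 0, "claw": 0.6},
    {"dx": 0, "dy": 0, "dz": 0, "spin": 0, "claw": 0.6}
  ]
}}

```text
time_s: 33.7
position: [533.7, -15.2, 63.6]
tcp_rot: [3.141, -0.001, 0.005]
ft_force: [-0.4, -0.1, -0.1]
finger_gap: 51.0
```

Emit:
{"name": "servo_tool", "arguments": {
  "motion": [
    {"dx": 0, "dy": 0, "dz": -20, "spin": 0, "claw": 0.8},
    {"dx": 0, "dy": 0, "dz": -30, "spin": 0, "claw": 1},
    {"dx": 0, "dy": 0, "dz": -35, "spin": 0, "claw": 1},
    {"dx": 0, "dy": 0, "dz": -35, "spin": 0, "claw": 1},
    {"dx": 0, "dy": 0, "dz": -40, "spin": 0, "claw": 1}
  ]
}}

```text
time_s: 34.2
position: [532.7, -15.0, 224.1]
tcp_rot: [-3.141, 0.001, 0.005]
ft_force: [1.2, 0.2, -0.1]
finger_gap: 85.2
```

Emit:
{"name": "servo_tool", "arguments": {
  "motion": [
    {"dx": -20, "dy": 35, "dz": 0, "spin": 0, "claw": 1},
    {"dx": -20, "dy": 38, "dz": 0, "spin": 0, "claw": 1},
    {"dx": -20, "dy": 38, "dz": 0, "spin": 0, "claw": 1},
    {"dx": -20, "dy": 38, "dz": 0, "spin": 0, "claw": 1},
    {"dx": -20, "dy": 38, "dz": 0, "spin": 0, "claw": 1}
  ]
}}

```text
time_s: 34.7
position: [433.4, -203.9, 223.7]
tcp_rot: [3.141, -0.001, 0.005]
ft_force: [-0.5, -0.1, -0.1]
finger_gap: 85.3
```

Emit:
{"name": "servo_tool", "arguments": {
  "motion": [
    {"dx": 0, "dy": 40, "dz": 0, "spin": 0, "claw": 1},
    {"dx": 0, "dy": 40, "dz": 0, "spin": 0, "claw": 1},
    {"dx": 0, "dy": 40, "dz": 0, "spin": 0, "claw": 1},
    {"dx": 0, "dy": 0, "dz": 0, "spin": 0, "claw": 1},
    {"dx": 0, "dy": 0, "dz": 0, "spin": 0, "claw": 1}
  ]
}}

```text
time_s: 35.2
position: [434.6, -323.1, 223.1]
tcp_rot: [-3.141, 0.0, 0.003]
ft_force: [0.0, -0.0, -0.2]
finger_gap: 85.7
```

```bash
python3 look.py z "[531.6,50,60]"
python3 - <<'E'
from h import *
T=env.get_image("top");S=env.get_image("side")
for n,y in(("dome",116.6),("pin",72.7),("crown",28.8),("blade",-15.2)):
    for c,im in(("top",T),("side",S)):
        print(n,c,[(np.round(r["position"],1).tolist(),round(r["score"],2)) for r in env.mark_of(c,"punch_"+n)][:3],"exp",proj(im,[532,y-1,18]).round(1))
E
```

```text
[ 434.6 -323.1  223.1] [-3.141e+00  0.000e+00  3.000e-03] 35.2
top crop origin 187 216
side crop origin 225 137
dome top [([210.7, 280.4], 0.76)] exp [212.  278.7]
dome side [([306.1, 291.0], 0.49)] exp [278.5 201.4]
pin top [([410.4, 273.3], 0.83), ([354.2, 202.1], 0.77), ([318.6, 269.8], 0.76)] exp [235.1 279. ]
pin side [([389.8, 276.8], 0.84), ([316.2, 366.1], 0.76), ([316.1, 328.7], 0.72)] exp [280.6 211.5]
crown top [([257.2, 278.5], 0.76), ([279.6, 280.9], 0.75)] exp [258.1 279.3]
crown side [] exp [282.8 222.2]
blade top [([281.5, 277.8], 0.77), ([371.9, 246.2], 0.34)] exp [281.2 279.5]
blade side [([289.6, 232.1], 0.93)] exp [285.2 233.6]
```

View pics/z.png

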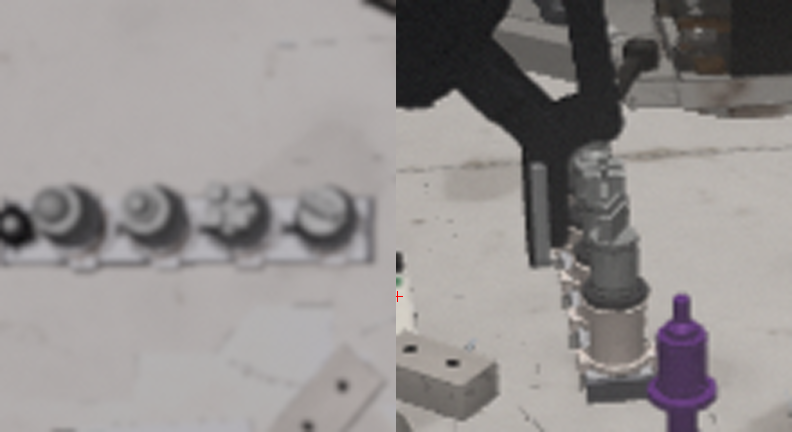

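All four stand upright with their collars on the rims. In order from the knob they are dome, pin, crown and blade. The gripper is clear, so I'm handing in.

```bash
python3 -c "
from h import *
print(env.finish_job())"
```

```text
the job is handed in; nothing more can be done
None
```

All four punches are in the loading rack in reverse order, and I handed the job in at about 35 s of the 112 s. From the loading rack's knob they stand dome, pin, crown, blade. In the strip-down rack the order was blade, crown, pin, dome. I never gripped or moved the green and purple look-alikes.

**Last checks**
- **Final pictures:** all four look upright in the right order, released, with the gripper well away. The blade's collar is clearly down on its rim. The dome, pin and crown collars were seen seated in earlier side pictures.
- **Forces while seating:** the forces shown stayed below about 6.5 N.
- **Release heights:** each punch was let go within about 1 mm of the height at which it had been gripped.

**What disagreed**
- **Camera fits:** the two cameras' rack positions differed by about 9 mm in y. The heights I measured from the two views came out 1 to 8 mm below the text's. I used the text's heights, and corrected the position by finger contact (about 3 mm at the dome) and by comparing the held punch with the pot rim in one picture.
- **Trained networks:** at the end the top camera placed the dome, crown and blade within about 2 px of where they should be, and the side camera found the blade within about 5 px. The pin was not reported in its pot by either camera, because the top hits I printed were all look-alikes. The side camera also missed the crown and put the dome in the wrong place. For those I relied on the pictures.

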